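Thread the lamp's brass collars in order of size

ROBOT

A 7-joint arm with a two-finger parallel gripper is mounted at the origin on the work surface. World frame = base frame: x ahead of the robot, y to its left, z up, the work surface at z = 0. Lengths are in m, angles in rad, forces in N, time in s.
With the tool pointing down it reaches from about 0.4 to 0.85 m from the base axis. Payload 10.4 kg.
Tool frame: the origin (TCP) lies midway between the tips of the shut fingers; the grasp point (between the pads) lies 19 mm behind it; z points along the fingers, y is the direction in which the jaws open and shut (so a half turn about z gives the same grasp; the last joint's range is limited). The gripper opens to 85 mm and grips with 20 to 120 N. Pads are 22 mm wide; open, the fingers measure 114 mm over their backs; the gripper's body (76 mm by 85 mm) begins 54 mm behind the grasp point. The pads swing forward as they close: fully open they stand 13 mm farther back than shut.
Start: joints at [-1.342, 0.332, -0.065, 1.46, 0.022, 1.35, -0.088], TCP at [0.156, 0.605, 0.231] pointing down, gripper open.
Joint ranges: [-2.6, 2.6], [-0.5, 2.12], [-1.47, 1.34], [0.16, 2.42], [-1.27, 4.41], [0.06, 2.06], [-2.6, 2.6]. Speed limits (rad/s): [2.22, 2.22, 2.79, 2.79, 3.14, 3.14, 3.14].

INTERFACE

Orientations are given as a 3x3 rotation matrix whose columns are the frame's x, y, z axes.
In Python, from cell import robot, eyes, silhouettes gives the robot as it stands.
- The arm moves only by the tool move_arm, never from a script. Its argument "moves" is one flat list of numbers, 7 for each row, row after row: the shift along the tool's x, y, z in units of 30 mm (1.0 is 30 mm), then the turn, a rotation vector about the tool's x, y, z in units of 5 degrees (1.0 is 5 degrees), then the closure, from -1 (fully open) to 1 (shut), so that 0 is half open. In form: [x, y, z, wx, wy, wz, claw, x, y, z, wx, wy, wz, claw, ...]. A call has 1 to 10 rows; each row shifts and turns the commanded pose from where the row before left it, along the tool's axes as they then stand; what a row does not reach is not made up. A row lasts 1/12 s, in which the tool goes at most 41.7 mm and 7.16 degrees, less where a joint would pass 70% of its speed; a pose out of reach is approached as far as the arm can. A call with a number of a shift or a turn outside -1 to 1 is refused whole. A call with a gripper value outside its range is refused whole. The fingers move at their own pace and stop on an object; the grip force is fixed at half the most. Time passes only in rows, so rows that do not move let the fingers close. It gives the time, the measured TCP pose, the force and the opening at its end, in the units of the state.
- robot.state(): the state, without advancing time (a new reading comes with each control period).
- eyes.read_camera(name): name is "scene" or "side" or "wrist"; returns the picture (420x560x3 uint8, blue, green, red); there is no depth.
- eyes.camera_model(name): a dict with "mtx" (3x3 intrinsics, pixels), "distortion" ([k1, k2, p1, p2, k3] as OpenCV has them; the pictures are not rectified), "pose" (4x4, takes a point from camera to world coordinates). Camera axes: x right, y up, looking along -z (the intrinsics and any distortion apply to the point x, -y, -z); pixel columns grow to the right and rows downward; lengths in m; the calibration is good to about 2 mm. A picture is of the moment at which its call begins: read the wrist's pose just before it. camera_model takes no time and is no camera call; for the wrist camera it gives the pose at the moment of the call.
- robot.hand_in(): hands the job in, once; it reports no verdict.
Trained networks look in the newest picture that a camera, given by its name, has taken for a name from the list of things; names that differ only in an ending like _2 or _b are one class to them, and where a whole thing is asked for, a point or a joint stands for the part that bears it (a point fixed in the world has none). Each returns a list of dicts, best first, with "confidence" (0 to 1); they miss things now and then, are a little off and sometimes report something else, mostly with a low value. They report only what shows in the picture. A call takes as long as a camera call. They do not tell look-alikes from the thing itself.
- silhouettes(camera, target): "pixels" (420x560 bool, what is visible of it) and "rect" ([left, top, width, height] in pixels, round what is visible of it).
The state is a dict: "clock": time; "joints": joint angles; "dq": joint speeds; "joint_torque": joint torques, N m; "tcp_pos": TCP position; "tcp_rot": TCP orientation; "force": force on the tool from outside, world axes, zero at the start; "wrist_torque": the same for the moment, N m; "grip_width": opening from 0.0 (shut) to 1.0 (fully open).
Only numpy, scipy, OpenCV 4.12 (cv2) and the standard library are available. Lean on these libraries where they do the work, as an engineer would, in place of code of your own. Each camera call takes 0.05 s, during which the arm holds its last target. There are 200 camera calls.

TASK

Build up the column of the lamp on the bench: thread the two open brass spacer collars over the upright rod of the lamp foot, the wider collar first so that it sits flat on the shoulder, then the narrower one flat on top of it. Lower each collar down the rod rather than dropping it.

Things in the scene. Friction and masses are not known exactly. Their poses are not given: they have to be found in the camera images.
- wide_centre (a point): Centre (half-way up, on the bore axis z) of the wider brass collar: a plain ring, outside diameter 64 mm, through bore 34 mm, 24 mm high, about 0.4 kg, lying flat on the bench. It changes places with the other collar, a wound spool with pale flanges (54 mm across, 36 mm high) and a closed brass cap with a knob (60 mm across), which are not needed.
- narrow_centre (a point): Centre (half-way up, on the bore axis) of the narrower brass collar: a plain ring with a through bore, outside diameter 48 mm, bore 34 mm, 24 mm high, about 0.2 kg, lying flat on the bench. z is its bore axis.
- seat (a point): On the lamp rod's axis, at the flat top of the lamp foot's shoulder, 36 mm above the bench; z up along the rod. The dark metal foot is fixed: a disc 124 mm across, 8 mm high at its edge, sloping up to 18 mm; in its middle a round shoulder 54 mm across, up to 36 mm. The steel rod, 12 mm in diameter, ends 62 mm above the shoulder, its last 6 mm tapered; the bores have 11 mm of play all round.
Things that resemble listed ones, but are neither listed nor needed, are in the scene too. What is shaped like the part that bears narrow_centre but orange is not meant.

How it is judged:
On the way, in this order (a step that is already met when the one before it is completed fails the run):
1. the wider collar is on the rod, flat on the shoulder, with the narrower one not on the rod (horizontal distance between wide_centre and seat below 0.014 m and z of wide_centre in the frame of seat between 0.006 and 0.018 m and angle between wide_centre's own z axis and vertical below 0.15 rad and horizontal distance between narrow_centre and seat above 0.03 m), for 0.2 s.
2. the narrower collar is on the rod, flat on the wider one (horizontal distance between narrow_centre and seat below 0.014 m and z of narrow_centre in the frame of seat between 0.03 and 0.042 m and angle between narrow_centre's own z axis and vertical below 0.15 rad), for 0.2 s.
At the end, for the whole second after the job is handed in: Both collars are threaded on the rod (centres within 14 mm of its axis) and lie flat (within 0.15 rad): the wider one on the shoulder, its centre 12 mm above the shoulder, the narrower one on the wider, its centre 36 mm above the shoulder, each within 6 mm in height (all of step 2 and horizontal distance between wide_centre and seat below 0.014 m and z of wide_centre in the frame of seat between 0.006 and 0.018 m and angle between wide_centre's own z axis and vertical below 0.15 rad); the robot touches nothing.
It fails at once if the wider collar is dropped down the rod (faster than 0.8 m/s on it) (horizontal distance between wide_centre and seat below 0.014 m and z of wide_centre in the frame of seat below 0.072 m and linear speed of wide above 0.8 m/s).
It fails at once if the narrower collar is dropped down the rod (faster than 0.8 m/s on it) (horizontal distance between narrow_centre and seat below 0.014 m and z of narrow_centre in the frame of seat below 0.072 m and linear speed of narrow above 0.8 m/s).
It also fails if it takes over 58 s, if anything falls off the work surface, if the arm or the gripper's body presses on something with over 40 N, if the wrist force passes 120 N, or if a joint passes its speed limit or range.

## Working session

There is one attempt and no reset: what is moved stays moved. The work goes in short steps, Python scripts to look and compute and a tool call to move; the robot and the scene stay as the last step left them, time stands still between calls to the robot, and variables do not carry over. Pictures are saved under pics/ and viewed, about 8 in all and at most 12, crops included, and the job is handed in when it is done.

Besides the shell and the picture viewer there is one more tool, called after "Request:" as name(argument=value, ...), one argument or row to a line, values as JSON. move_arm: Moves the arm, as the interface text tells. Its arguments: {"type":"object","properties":{"moves":{"type":"array"}},"required":["moves"]}

```bash
mkdir -p pics; ls; cat > h.py <<'E'
import numpy as np, cv2
from cell import robot, eyes, silhouettes
def ray(m,u,v):
    p=cv2.undistortPoints(np.array([[[u,v]]],float),np.array(m["mtx"]),np.array(m["distortion"],float))[0,0]
    T=np.array(m["pose"]); d=T[:3,:3]@np.array([p[0],-p[1],-1.0]); return T[:3,3],d
def atz(m,u,v,z):
    o,d=ray(m,u,v); return o+d*(z-o[2])/d[2]
def proj(m,P):
    T=np.array(m["pose"]); q=(np.atleast_2d(P)-T[:3,3])@T[:3,:3]
    q=q*[1,-1,-1]
    return cv2.projectPoints(q.reshape(-1,1,3),np.zeros(3),np.zeros(3),np.array(m["mtx"]),np.array(m["distortion"],float))[0][:,0]
E
python3 - <<'E'
from h import *
s=robot.state(); print(s["clock"],s["tcp_pos"],np.round(s["tcp_rot"],3),s["grip_width"])
ims=[]
for c in ["scene","side","wrist"]:
    im=eyes.read_camera(c); cv2.imwrite(f"pics/{c}0.png",im)
    m=eyes.camera_model(c)
    for t in ["wide_centre","narrow_centre"]:
        for d in silhouettes(c,t):
            r=d["rect"]; u,v=r[0]+r[2]/2,r[1]+r[3]/2
            print(c,t,round(d["confidence"],2),r,np.round(atz(m,u,v,0.012),3))
    print(c,np.round(m["pose"],3).tolist())
a=cv2.imread("pics/scene0.png");b=cv2.imread("pics/side0.png")
cv2.imwrite("pics/p1.png",a);cv2.imwrite("pics/p2.png",b)
E
```

```text
pics
0.0 [0.15563878 0.60492888 0.23051597] [[-0.968  0.249 -0.   ]
 [ 0.249  0.968 -0.001]
 [-0.    -0.001 -1.   ]] 1.000521378707287
scene wide_centre 0.82 [363.7, 158.4, 26.6, 21.2] [0.658 0.27  0.012]
scene narrow_centre 0.75 [170.5, 308.9, 29.1, 27.6] [ 0.471 -0.308  0.012]
scene narrow_centre 0.75 [129.2, 292.9, 25.8, 25.6] [ 0.373 -0.314  0.012]
scene narrow_centre 0.55 [217.5, 312.7, 21.6, 29.0] [ 0.551 -0.279  0.012]
scene [[0.893, -0.327, 0.31, 0.856], [0.451, 0.663, -0.598, -0.659], [-0.01, 0.674, 0.739, 0.858], [0.0, 0.0, 0.0, 1.0]]
side wide_centre 0.58 [274.3, 167.9, 24.2, 17.7] [0.641 0.259 0.012]
side narrow_centre 0.91 [321.6, 303.6, 30.7, 37.0] [ 0.554 -0.281  0.012]
side narrow_centre 0.66 [265.9, 326.7, 37.9, 38.1] [ 0.468 -0.301  0.012]
side narrow_centre 0.64 [196.2, 346.6, 44.0, 40.7] [ 0.375 -0.31   0.012]
side [[0.965, 0.144, -0.221, 0.365], [-0.263, 0.445, -0.856, -0.657], [-0.025, 0.884, 0.467, 0.419], [0.0, 0.0, 0.0, 1.0]]
wrist [[0.249, -0.935, -0.252, 0.094], [0.969, 0.24, 0.065, 0.622], [0.0, -0.26, 0.966, 0.373], [0.0, 0.0, 0.0, 1.0]]
```

View pics/p1.png

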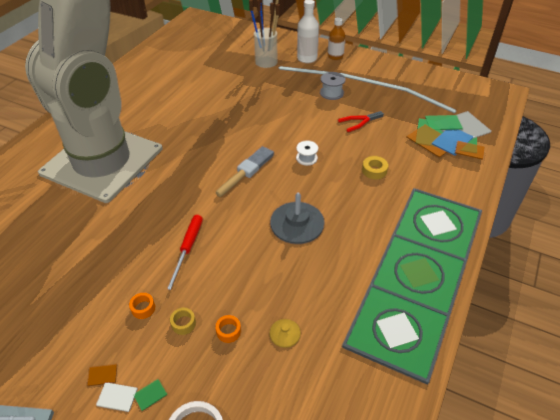

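View pics/p2.png

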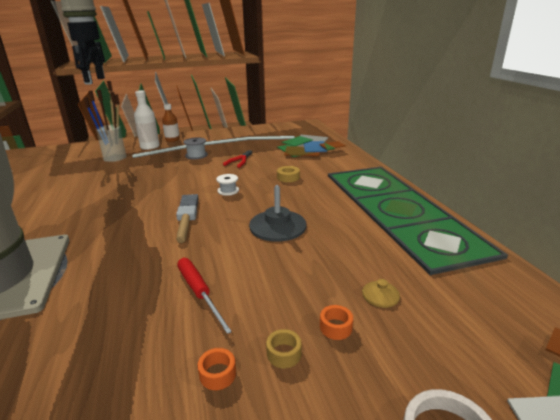

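The first picture shows the wide collar (375,168), the spool (307,153), the knobbed cap (285,333), a brass narrow ring (182,321) and orange look-alikes at (142,305) and (228,328). The foot is at (297,222), with its rod tip at about (297,194). The side view agrees: wide (289,174), narrow brass (284,348), rod tip (277,187). I choose the open brass rings at (375,168) for wide and (182,321) for narrow, and will check both in a crop.

```bash
python3 - <<'E'
from h import *
a=cv2.imread("pics/scene0.png");b=cv2.imread("pics/side0.png")
A={"scene":a,"side":b}
C=lambda im,u,v:cv2.resize(im[v-33:v+33,u-44:u+44],(396,297),interpolation=cv2.INTER_CUBIC)
cv2.imwrite("pics/p3.png",np.vstack([np.hstack([C(a,375,168),C(a,182,321)]),np.hstack([C(a,297,212),C(b,277,207)])]))
from scipy.optimize import minimize
M={c:eyes.camera_model(c) for c in A}
print("rod tip scene/side at .098",atz(M["scene"],297.5,194,.098),atz(M["side"],277.5,187,.098))
t=np.linspace(0,2*np.pi,60)
def cyl(x,y,r,h): return np.vstack([np.c_[x+r*np.cos(t),y+r*np.sin(t),np.full(60,z)] for z in (0,h)])
def rect(m,P):
    p=proj(m,P); return np.r_[p.min(0),p.max(0)]
# brass mask rects
for n,r,h,px,g in [("wide",.032,.024,{"scene":(375,168),"side":(289,174)},(.65,.265)),("narrow",.024,.024,{"scene":(182,321),"side":(284,348)},(.47,-.305))]:
    for c in A:
        u,v=px[c]; hsv=cv2.cvtColor(A[c],cv2.COLOR_BGR2HSV)
        w=hsv[v-28:v+28,u-28:u+28]; mk=((w[...,0]>=19)&(w[...,0]<=35)&(w[...,1]>110)).astype(np.uint8)
        k,l,st,ce=cv2.connectedComponentsWithStats(mk); i=1+st[1:,4].argmax()
        ob=np.r_[st[i,:2],st[i,:2]+st[i,2:4]]+[u-28,v-28,u-28,v-28]-[0.5]*4
        f=lambda q:((rect(M[c],cyl(q[0],q[1],r,h))-ob)**2).sum()
        s=minimize(f,g,method="Nelder-Mead"); print(n,c,ob,np.round(s.x,4),round(s.fun,1))
E
```

```text
rod tip scene/side at .098 [0.55154202 0.02534789 0.098     ] [0.55060548 0.02070369 0.098     ]
wide scene [361.5 155.5 388.5 179.5] [0.6515 0.2738] 0.0
wide side [276.5 165.5 298.5 181.5] [0.6517 0.2814] 1.1
narrow scene [169.5 306.5 195.5 334.5] [ 0.4639 -0.3056] 0.3
narrow side [266.5 329.5 300.5 367.5] [ 0.4654 -0.304 ] 4.5
```

View pics/p3.png

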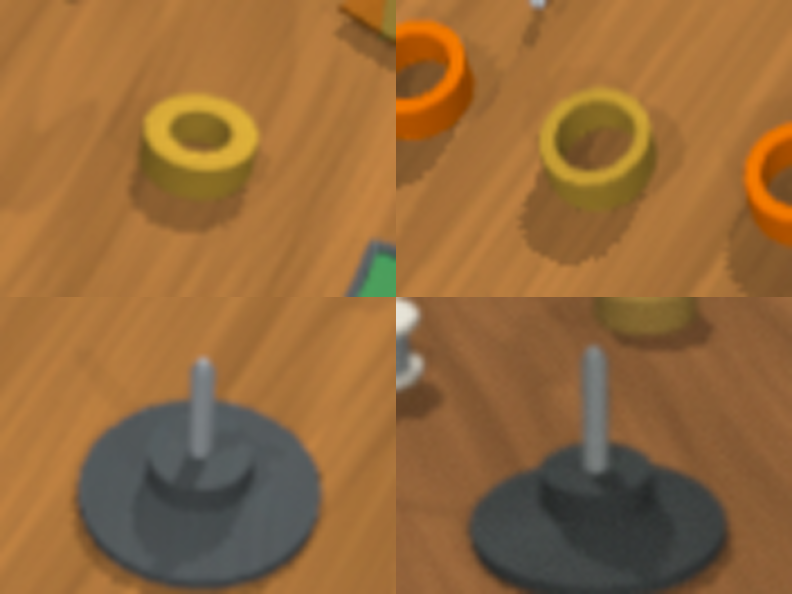

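Both choices are confirmed: a thick-walled brass ring for wide and a thin-walled brass ring for narrow. Wide is at about (0.652, 0.277), narrow at (0.465, -0.305), rod at about (0.551, 0.023). Moving above the wide collar.

Request:
move_arm(
  moves=[-0.9,-0.31,0,0,0,0,-1,-0.9,-0.31,0,0,0,0,-1,-0.9,-0.31,0,0,0,0,-1,-0.9,-0.31,0,0,0,0,-1,-0.9,-0.31,0,0,0,0,-1,-0.9,-0.31,0,0,0,0,-1,-0.9,-0.31,0,0,0,0,-1,-0.9,-0.31,0,0,0,0,-1,-0.9,-0.31,0,0,0,0,-1,-0.9,-0.31,0,0,0,0,-1],
)

```text
clock: 1.28
tcp_pos: [0.3951, 0.4471, 0.2315]
tcp_rot: [[-0.968, 0.249, 0.0], [0.249, 0.968, 0.0], [-0.0, 0.0, -1.0]]
force: [0.2, 0.9, -0.4]
grip_width: 1.002
```

Request:
move_arm(
  moves=[-0.9,-0.31,0,0,0,0,-1,-0.9,-0.31,0,0,0,0,-1,-0.9,-0.31,0,0,0,0,-1,-0.9,-0.31,0,0,0,0,-1,-0.9,-0.31,0,0,0,0,-1,-0.9,-0.31,0,0,0,0,-1,-0.9,-0.31,0,0,0,0,-1,-0.9,-0.31,0,0,0,0,-1,0,0,0,0,0,0,-1,0,0,0,0,0,0,-1],
)

```text
clock: 2.12
tcp_pos: [0.5859, 0.3203, 0.2309]
tcp_rot: [[-0.968, 0.252, -0.0], [0.252, 0.968, -0.001], [-0.0, -0.001, -1.0]]
force: [0.1, 0.5, 0.0]
grip_width: 1.001
```

```bash
cat >> h.py <<'E'
def look(name,target,f=None):
    s=robot.state(); m=eyes.camera_model("wrist"); im=eyes.read_camera("wrist")
    print(round(s["clock"],2),"tcp",np.round(s["tcp_pos"],4),"R",np.round(s["tcp_rot"],3).tolist(),"w",round(s["grip_width"],3),"F",np.round(s["force"],1))
    for d in silhouettes("wrist",target):
        p=d["pixels"]; r=d["rect"]; print(target,round(d["confidence"],2),r,np.round(atz(m,r[0]+r[2]/2,r[1]+r[3]/2,0.012),4))
    cv2.imwrite(f"pics/{name}.png",im); return s,m,im
E
python3 - <<'E'
from h import *
s,m,im=look("w1","wide_centre")
print(np.round(proj(m,np.array([[.6515,.277,.024],[.551,.023,.098]])),1))
E
```

```text
2.12 tcp [0.5859 0.3203 0.2309] R [[-0.968, 0.252, -0.0], [0.252, 0.968, -0.001], [-0.0, -0.001, -1.0]] w 1.001 F [0.1 0.5 0. ]
wide_centre 0.94 [230.3, 218.1, 54.0, 53.7] [0.6543 0.2774 0.012 ]
[[255.7 246.6]
 [-51.4 242.9]]
```

View pics/w1.png

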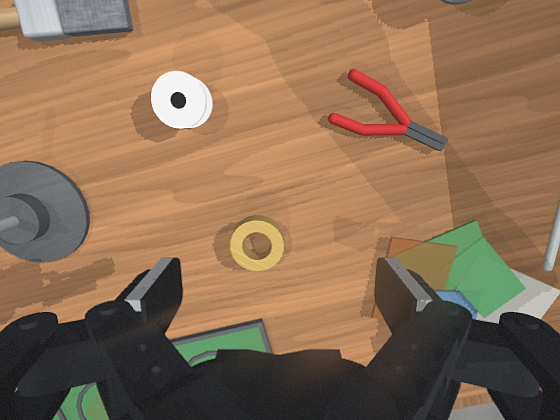

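Wrist view: wide collar at (257,245), between the jaws once centred. Spool at (180,100), foot at left. Move over it and lower partway.

Request:
move_arm(
  moves=[-0.84,-0.27,0,0,0,0,-1,-0.84,-0.27,0,0,0,0,-1,-0.84,-0.27,0,0,0,0,-1,0,0,0.8,0,0,0,-1,0,0,0.8,0,0,0,-1,0,0,0.8,0,0,0,-1,0,0,0.8,0,0,0,-1,0,0,0,0,0,0,-1,0,0,0,0,0,0,-1],
)

```text
clock: 2.97
tcp_pos: [0.6504, 0.2809, 0.1347]
tcp_rot: [[-0.969, 0.247, -0.002], [0.247, 0.969, -0.0], [0.002, -0.001, -1.0]]
force: [0.0, -0.2, 1.2]
grip_width: 0.999
```

```bash
python3 - <<'E'
from h import *
s,m,im=look("w2","wide_centre")
t=np.linspace(0,2*np.pi,90)
for x,y,col in [(.6525,.277,(255,0,0)),(s["tcp_pos"][0],s["tcp_pos"][1],(0,0,255))]:
    p=proj(m,np.c_[x+.032*np.cos(t),y+.032*np.sin(t),np.full(90,.024)]).astype(np.int32)
    cv2.polylines(im,[p.reshape(-1,1,2)],True,col,1)
cv2.imwrite("pics/w2b.png",im)
E
```

```text
2.97 tcp [0.6504 0.2809 0.1347] R [[-0.969, 0.247, -0.002], [0.247, 0.969, -0.0], [0.002, -0.001, -1.0]] w 0.999 F [ 0.  -0.2  1.2]
wide_centre 0.66 [238.1, 167.0, 75.2, 78.4] [0.6538 0.2786 0.012 ]
```

View pics/w2b.png

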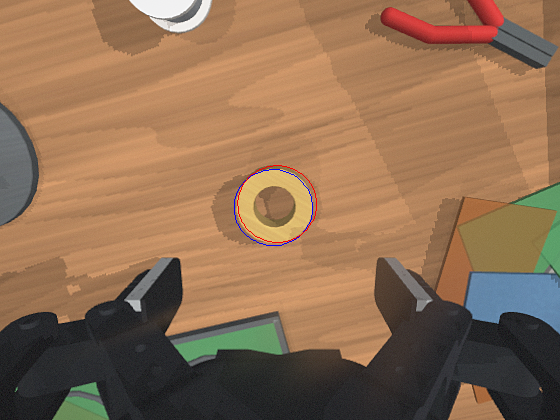

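Collar fits the predicted outline (centre ~(274,207)), about 4 mm off the TCP axis. Correct, descend and close.

Request:
move_arm(
  moves=[-0.11,-0.09,0.8,0,0,0,-1,0,0,0.8,0,0,0,-1,0,0,0.8,0,0,0,-1,0,0,0.8,0,0,0,-1,0,0,0.6,0,0,0,-1,0,0,0.4,0,0,0,-1,0,0,0.2,0,0,0,-1,0,0,0,0,0,0,-1],
)

```text
clock: 3.73
tcp_pos: [0.6544, 0.2765, 0.0034]
tcp_rot: [[-0.969, 0.249, -0.0], [0.249, 0.969, 0.0], [0.0, 0.0, -1.0]]
force: [-0.7, 0.4, 0.6]
grip_width: 0.998
```

Request:
move_arm(
  moves=[0,0,0,0,0,0,1,0,0,0,0,0,0,1,0,0,0,0,0,0,1,0,0,0,0,0,0,1,0,0,0,0,0,0,1,0,0,0,0,0,0,1,0,0,0,0,0,0,1,0,0,0,0,0,0,1],
)

```text
clock: 4.4
tcp_pos: [0.6556, 0.2767, 0.0061]
tcp_rot: [[-0.968, 0.249, 0.003], [0.249, 0.968, 0.001], [-0.002, 0.002, -1.0]]
force: [-3.2, -1.9, 7.8]
grip_width: 0.728
```

Gripped (opening ≈ 62–64 mm). Lift.

Request:
move_arm(
  moves=[0,0,-0.3,0,0,0,1,0,0,-0.6,0,0,0,1,0,0,-0.9,0,0,0,1,0,0,-0.9,0,0,0,1,0,0,-0.9,0,0,0,1,0,0,-0.9,0,0,0,1,0,0,-0.9,0,0,0,1,0,0,0,0,0,0,1,0,0,0,0,0,0,1],
)

```text
clock: 5.15
tcp_pos: [0.6551, 0.2766, 0.1675]
tcp_rot: [[-0.968, 0.249, 0.003], [0.249, 0.968, 0.002], [-0.003, 0.002, -1.0]]
force: [-0.0, -0.4, -6.7]
grip_width: 0.722
```

```bash
python3 - <<'E'
from h import *
s,m,im=look("w3","wide_centre")
Ms,Mi=eyes.camera_model("scene"),eyes.camera_model("side")
o1,d1=ray(Ms,297.9,193.5);o2,d2=ray(Mi,276.8,185.5)
A=np.c_[d1,-d2]; k=np.linalg.lstsq(A,o2-o1,rcond=None)[0]; print("rod tip tri",o1+d1*k[0],o2+d2*k[1])
a=eyes.read_camera("side"); cv2.imwrite("pics/s3.png",a)
cv2.imwrite("pics/s3c.png",np.hstack([cv2.resize(a[60:260,200:360],(400,500)),cv2.resize(im,(400,300))[:, :] if 0 else cv2.copyMakeBorder(cv2.resize(im,(400,300)),0,200,0,0,0)]))
E
```

```text
5.15 tcp [0.6551 0.2766 0.1675] R [[-0.968, 0.249, 0.003], [0.249, 0.968, 0.002], [-0.003, 0.002, -1.0]] w 0.722 F [-0.  -0.4 -6.7]
wide_centre 0.58 [204.0, 183.9, 146.6, 148.5] [0.7198 0.2603 0.012 ]
rod tip tri [0.55156566 0.0273267  0.09773807] [0.55110456 0.02769459 0.09825515]
```

View pics/s3c.png

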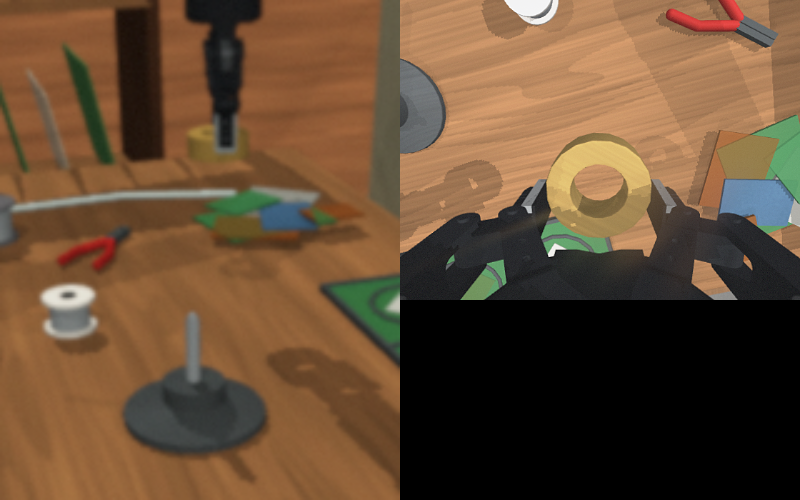

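Collar held level between the jaws (centre of ring in wrist inset ~(600,185)). The rod tip triangulates to (0.551, 0.0275, 0.098), matching its known height. Carry it above the rod.

Request:
move_arm(
  moves=[0.13,-0.5,0,0,0,0,1,0.13,-0.9,0,0,0,0,1,0.13,-0.9,0,0,0,0,1,0.13,-0.9,0,0,0,0,1,0.13,-0.9,0,0,0,0,1,0.13,-0.9,0,0,0,0,1,0.13,-0.9,0,0,0,0,1,0.13,-0.9,0,0,0,0,1,0.13,-0.9,0,0,0,0,1,0.0,-0.9,0,0,0,0,1],
)

```text
clock: 6.13
tcp_pos: [0.5541, 0.0342, 0.1638]
tcp_rot: [[-0.969, 0.249, -0.003], [0.249, 0.969, -0.0], [0.003, -0.001, -1.0]]
force: [0.3, -0.9, -5.0]
grip_width: 0.72
```

Request:
move_arm(
  moves=[0,-0.2,0,0,0,0,1,0,0,0,0,0,0,1,0,0,0,0,0,0,1],
)

```text
clock: 6.38
tcp_pos: [0.5541, 0.0295, 0.1644]
tcp_rot: [[-0.968, 0.25, -0.001], [0.25, 0.968, 0.0], [0.001, -0.0, -1.0]]
force: [0.8, 0.6, -5.3]
grip_width: 0.719
```

```bash
cat >> h.py <<'E'
from scipy.optimize import minimize
t=np.linspace(0,2*np.pi,60)
def cyl(x,y,z,r,h): return np.vstack([np.c_[x+r*np.cos(t),y+r*np.sin(t),np.full(60,z+k*h/2)] for k in (-1,1)])
def fitcyl(m,r,h,z,ob,g):
    def rc(q):
        p=proj(m,cyl(q[0],q[1],z,r,h)); return np.r_[p.min(0),p.max(0)]
    f=lambda q:((rc(q)-ob)**2).sum()
    s=minimize(f,g,method="Nelder-Mead",options=dict(xatol=1e-5)); return s.x,s.fun
E
python3 - <<'E'
from h import *
s,m,im=look("w4","wide_centre")
T=s["tcp_pos"]; R=np.array(s["tcp_rot"])
for c in ["wrist","scene","side"]:
    if c!="wrist": m=eyes.camera_model(c); im=eyes.read_camera(c); cv2.imwrite(f"pics/{c}4.png",im)
    for d in silhouettes(c,"wide_centre")[:1]:
        r=d["rect"]; x,f=fitcyl(m,.032,.024,T[2]+.006,np.r_[r[0],r[1],r[0]+r[2],r[1]+r[3]],T[:2]); print(c,np.round(r,1),x-T[:2],f)
a=cv2.imread("pics/scene4.png");b=cv2.imread("pics/side4.png")
cv2.imwrite("pics/p4.png",np.hstack([cv2.resize(a[120:260,230:370],(400,400)),cv2.resize(b[110:250,210:350],(400,400))]))
E
```

```text
6.38 tcp [0.5541 0.0295 0.1644] R [[-0.968, 0.25, -0.001], [0.25, 0.968, 0.0], [0.001, -0.0, -1.0]] w 0.719 F [ 0.8  0.6 -5.3]
wide_centre 0.92 [203.0, 187.3, 149.5, 145.1] [0.6185 0.0133 0.012 ]
wrist [203.  187.3 149.5 145.1] [-0.00420654  0.00166103] 22.975861336967114
scene [298.3 157.   18.8  25.3] [0.014521   0.00385692] 96.62219962880282
side [259.3 143.4  31.   18.7] [-0.0054232  -0.00230202] 10.385133346060092
```

View pics/p4.png

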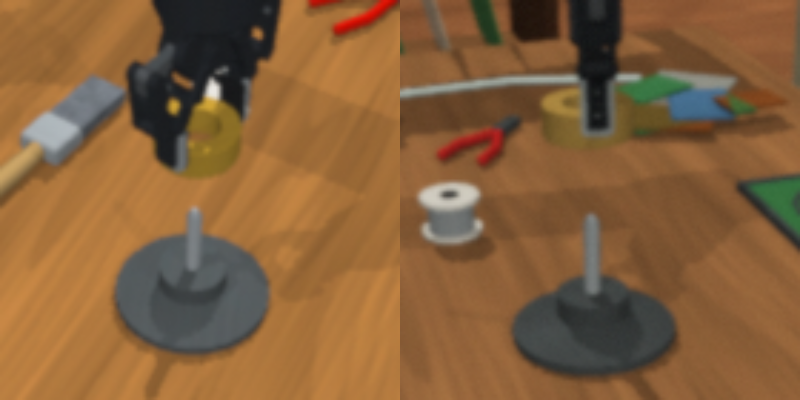

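Collar is over the rod (side crop: ring centre x≈588, rod x≈592). Correct ~2 mm and lower.

Request:
move_arm(
  moves=[-0.05,-0.08,0.5,0,0,0,1,0,0,0.5,0,0,0,1,0,0,0.5,0,0,0,1,0,0,0.5,0,0,0,1,0,0,0.5,0,0,0,1,0,0,0.5,0,0,0,1,0,0,0.5,0,0,0,1,0,0,0.3,0,0,0,1,0,0,0.1,0,0,0,1,0,0,0,0,0,0,1],
)

```text
clock: 7.57
tcp_pos: [0.5552, 0.0268, 0.0478]
tcp_rot: [[-0.969, 0.249, -0.001], [0.249, 0.969, -0.0], [0.001, -0.0, -1.0]]
force: [-0.6, -0.1, -5.5]
grip_width: 0.723
```

Request:
move_arm(
  moves=[0,0,0.08,0,0,0,1,0,0,0.06,0,0,0,1,0,0,0,0,0,0,1],
)

```text
clock: 7.82
tcp_pos: [0.5557, 0.0267, 0.0444]
tcp_rot: [[-0.968, 0.249, 0.001], [0.249, 0.968, 0.0], [-0.001, 0.0, -1.0]]
force: [0.4, -0.2, -4.8]
grip_width: 0.725
```

Request:
move_arm(
  moves=[0,0,0.06,0,0,0,1,0,0,0.06,0,0,0,1,0,0,0,0,0,0,1],
)

```text
clock: 8.07
tcp_pos: [0.5559, 0.0267, 0.042]
tcp_rot: [[-0.968, 0.249, 0.001], [0.249, 0.968, 0.001], [-0.001, 0.001, -1.0]]
force: [-5.8, -0.6, 9.8]
grip_width: 0.72
```

Contact (+10 N): seated. Release and rise.

Request:
move_arm(
  moves=[0,0,0,0,0,0,-1,0,0,0,0,0,0,-1,0,0,0,0,0,0,-1,0,0,0,0,0,0,-1,0,0,-0.5,0,0,0,-1,0,0,-0.8,0,0,0,-1,0,0,-0.9,0,0,0,-1,0,0,-0.9,0,0,0,-1,0,0,-0.9,0,0,0,-1,0,0,-0.9,0,0,0,-1],
)

```text
clock: 8.9
tcp_pos: [0.5553, 0.0266, 0.1889]
tcp_rot: [[-0.968, 0.249, 0.0], [0.249, 0.968, 0.0], [-0.0, 0.0, -1.0]]
force: [0.3, 0.7, -0.7]
grip_width: 1.005
```

```bash
python3 - <<'E'
from h import *
s,m,im=look("w5","wide_centre")
for c in ["scene","side"]:
    M=eyes.camera_model(c); i=eyes.read_camera(c); cv2.imwrite(f"pics/{c}5.png",i)
    for d in silhouettes(c,"wide_centre")[:1]:
        r=d["rect"]; x,f=fitcyl(M,.032,.024,.048,np.r_[r[0],r[1],r[0]+r[2],r[1]+r[3]],[.551,.0275]); print(c,np.round(r,1),x,f)
a=cv2.imread("pics/scene5.png");b=cv2.imread("pics/side5.png")
cv2.imwrite("pics/p5.png",np.hstack([cv2.resize(a[160:260,250:350],(400,400),interpolation=2),cv2.resize(b[160:260,230:330],(400,400),interpolation=2)]))
E
```

```text
8.9 tcp [0.5553 0.0266 0.1889] R [[-0.968, 0.249, 0.0], [0.249, 0.968, 0.0], [-0.0, 0.0, -1.0]] w 1.005 F [ 0.3  0.7 -0.7]
wide_centre 0.62 [242.3, 156.9, 71.6, 72.5] [0.5599 0.0263 0.012 ]
scene [285.5 199.2  29.1  26.8] [0.56054773 0.02113233] 1.830942544862768
side [261.1 198.9  30.8  20.9] [0.54779226 0.02136273] 6.52956676303552
```

View pics/p5.png

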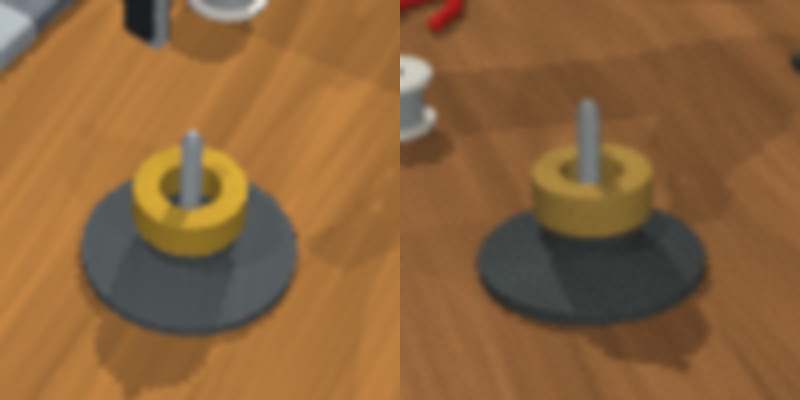

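Wide collar sits flat on the shoulder around the rod (scene ~(297,209), side ~(278,208)). Go to the narrow one.

Request:
move_arm(
  moves=[0,-0.9,0,0,0,0,-1,0,-0.9,0,0,0,0,-1,0,-0.9,0,0,0,0,-1,0,-0.9,0,0,0,0,-1,0,-0.9,0,0,0,0,-1,0,-0.9,0,0,0,0,-1,0,-0.9,0,0,0,0,-1,0,-0.9,0,0,0,0,-1,0,-0.9,0,0,0,0,-1,0,-0.9,0,0,0,0,-1],
)

```text
clock: 10.03
tcp_pos: [0.4871, -0.2358, 0.1863]
tcp_rot: [[-0.968, 0.249, -0.002], [0.249, 0.968, 0.0], [0.002, -0.0, -1.0]]
force: [0.3, -0.0, -0.6]
grip_width: 0.998
```

Request:
move_arm(
  moves=[0.1,-0.9,0,0,0,0,-1,0.1,-0.9,0,0,0,0,-1,0,-0.6,0.3,0,0,0,-1,0,0,0.6,0,0,0,-1,0,0,0.6,0,0,0,-1,0,0,0,0,0,0,-1,0,0,0,0,0,0,-1],
)

```text
clock: 10.62
tcp_pos: [0.4635, -0.3026, 0.1412]
tcp_rot: [[-0.968, 0.249, -0.003], [0.249, 0.968, 0.001], [0.003, 0.0, -1.0]]
force: [0.2, 0.3, 0.1]
grip_width: 0.999
```

```bash
python3 - <<'E'
from h import *
s,m,im=look("w6","narrow_centre")
for d in silhouettes("wrist","narrow_centre"):
    r=d["rect"]; print(im[d["pixels"]].mean(0), fitcyl(m,.024,.024,.012,np.r_[r[0],r[1],r[0]+r[2],r[1]+r[3]],[.465,-.305]))
for x,y,col in [(.4645,-.305,(255,0,0)),(s["tcp_pos"][0],s["tcp_pos"][1],(0,0,255))]:
    p=proj(m,np.c_[x+.024*np.cos(t),y+.024*np.sin(t),np.full(60,.024)]).astype(np.int32)
    cv2.polylines(im,[p.reshape(-1,1,2)],True,col,1)
cv2.imwrite("pics/w6b.png",im)
E
```

```text
10.62 tcp [ 0.4635 -0.3026  0.1412] R [[-0.968, 0.249, -0.003], [0.249, 0.968, 0.001], [0.003, 0.0, -1.0]] w 0.999 F [0.2 0.3 0.1]
narrow_centre 0.68 [247.2, 174.5, 59.0, 57.0] [ 0.4658 -0.3035  0.012 ]
narrow_centre 0.65 [203.2, 59.7, 65.0, 70.9] [ 0.372  -0.3131  0.012 ]
narrow_centre 0.62 [299.7, 255.5, 54.0, 58.5] [ 0.5533 -0.278   0.012 ]
[ 93.01817149 153.2197615  185.59909143] (array([ 0.46534532, -0.30336778]), np.float64(6.055015219167383))
[ 75.17489712 133.41152263 216.08590535] (array([ 0.37375507, -0.31243213]), np.float64(9.264298624866496))
[ 68.05107832 114.77355278 191.48127128] (array([ 0.5525299 , -0.27890169]), np.float64(1.2437891551885862))
```

View pics/w6b.png

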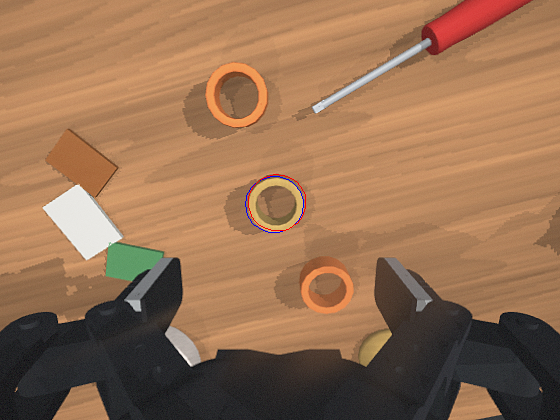

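Brass ring at (275,204) matches, with orange ones at (236,95) and (327,285) clear of the fingers. Descend and grip.

Request:
move_arm(
  moves=[-0.06,-0.03,0.8,0,0,0,-1,0,0,0.8,0,0,0,-1,0,0,0.8,0,0,0,-1,0,0,0.8,0,0,0,-1,0,0,0.6,0,0,0,-1,0,0,0.4,0,0,0,-1,0,0,0.2,0,0,0,-1,0,0,0,0,0,0,-1],
)

```text
clock: 11.43
tcp_pos: [0.4659, -0.3042, 0.0101]
tcp_rot: [[-0.969, 0.249, -0.001], [0.249, 0.969, 0.0], [0.001, 0.0, -1.0]]
force: [-0.1, -0.5, -0.4]
grip_width: 0.994
```

Request:
move_arm(
  moves=[0,0,0,0,0,0,1,0,0,0,0,0,0,1,0,0,0,0,0,0,1,0,0,0,0,0,0,1,0,0,0,0,0,0,1,0,0,0,0,0,0,1,0,0,0,0,0,0,1,0,0,0,0,0,0,1,0,0,0,0,0,0,1],
)

```text
clock: 12.18
tcp_pos: [0.4667, -0.3047, 0.0121]
tcp_rot: [[-0.968, 0.249, 0.002], [0.249, 0.968, -0.0], [-0.002, 0.0, -1.0]]
force: [-2.6, 2.4, 11.2]
grip_width: 0.528
```

Request:
move_arm(
  moves=[0,0,-0.3,0,0,0,1,0,0,-0.6,0,0,0,1,0,0,-0.9,0,0,0,1,0,0,-0.9,0,0,0,1,0,0,-0.9,0,0,0,1,0,0,-0.9,0,0,0,1,0,0,-0.9,0,0,0,1,0,0.5,-0.4,0,0,0,1,0,0.9,0,0,0,0,1],
)

```text
clock: 12.93
tcp_pos: [0.4765, -0.2672, 0.1887]
tcp_rot: [[-0.967, 0.255, 0.005], [0.255, 0.967, -0.003], [-0.006, -0.002, -1.0]]
force: [0.4, -0.5, -2.4]
grip_width: 0.524
```

Request:
move_arm(
  moves=[0,0.9,0,0,0,0,1,0,0.9,0,0,0,0,1,0,0.9,0,0,0,0,1,0,0.9,0,0,0,0,1,0,0.9,0,0,0,0,1,0,0.9,0,0,0,0,1,0,0.9,0,0,0,0,1,0,0.9,0,0,0,0,1,0,0.9,0,0,0,0,1,0,0.9,0,0,0,0,1],
)

```text
clock: 13.77
tcp_pos: [0.5437, -0.0011, 0.1852]
tcp_rot: [[-0.968, 0.25, 0.001], [0.25, 0.968, 0.0], [-0.001, 0.0, -1.0]]
force: [0.5, 0.6, -1.8]
grip_width: 0.52
```

Request:
move_arm(
  moves=[0,0.7,0,0,0,0,1,0,0.3,0,0,0,0,1,0,0,0,0,0,0,1,0,0,0,0,0,0,1],
)

```text
clock: 14.1
tcp_pos: [0.551, 0.0258, 0.1847]
tcp_rot: [[-0.968, 0.25, -0.0], [0.25, 0.968, -0.001], [-0.0, -0.001, -1.0]]
force: [-0.9, -1.3, -0.7]
grip_width: 0.526
```

```bash
python3 - <<'E'
from h import *
s,m,im=look("w7","narrow_centre")
T=s["tcp_pos"]
for c in ["wrist","scene","side"]:
    if c!="wrist": m=eyes.camera_model(c); im=eyes.read_camera(c); cv2.imwrite(f"pics/{c}7.png",im)
    for d in silhouettes(c,"narrow_centre"):
        r=d["rect"]; x,f=fitcyl(m,.024,.024,T[2],np.r_[r[0],r[1],r[0]+r[2],r[1]+r[3]],T[:2])
        if np.hypot(*(x-T[:2]))<.05: print(c,np.round(r,1),x-T[:2],f)
a=cv2.imread("pics/w7.png");b=cv2.imread("pics/side7.png")
cv2.imwrite("pics/p7.png",np.hstack([cv2.resize(a[140:340,180:380],(400,400)),cv2.resize(b[110:250,210:350],(400,400))]))
E
```

```text
14.1 tcp [0.551  0.0258 0.1847] R [[-0.968, 0.25, -0.0], [0.25, 0.968, -0.001], [-0.0, -0.001, -1.0]] w 0.526 F [-0.9 -1.3 -0.7]
narrow_centre 0.96 [0.0, 235.1, 27.4, 52.6] [ 0.5565 -0.2623  0.012 ]
narrow_centre 0.78 [227.7, 205.8, 100.9, 110.1] [0.6256 0.0074 0.012 ]
wrist [227.7 205.8 100.9 110.1] [-0.00121858  0.00111813] 37.70209781017491
scene [288.9 153.   22.   27.5] [ 0.00674321 -0.00694035] 5.507540855479018
side [267.3 137.6  24.2  12.3] [0.00955158 0.00933304] 26.32073280187544
```

View pics/p7.png

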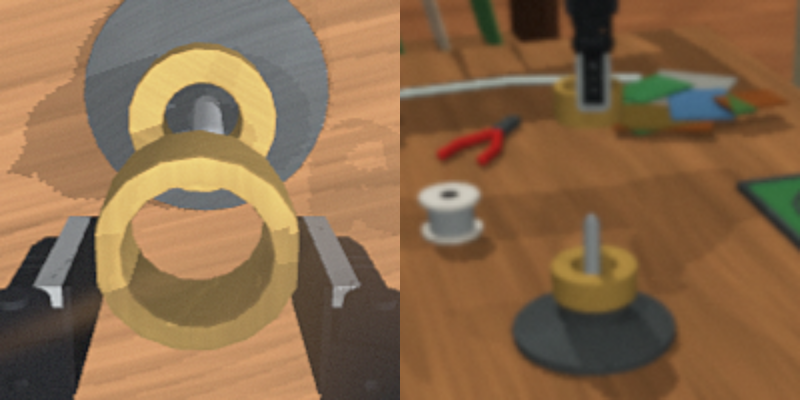

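Narrow ring held level and centred over the rod within ~2 mm; wide one stays seated. Lower.

Request:
move_arm(
  moves=[-0.05,0.03,0.5,0,0,0,1,0,0,0.5,0,0,0,1,0,0,0.5,0,0,0,1,0,0,0.5,0,0,0,1,0,0,0.5,0,0,0,1,0,0,0.5,0,0,0,1,0,0,0.3,0,0,0,1,0,0,0.1,0,0,0,1,0,0,0,0,0,0,1],
)

```text
clock: 15.2
tcp_pos: [0.5525, 0.0271, 0.082]
tcp_rot: [[-0.968, 0.249, -0.001], [0.249, 0.968, -0.0], [0.001, -0.001, -1.0]]
force: [-0.2, 0.9, -1.9]
grip_width: 0.526
```

Request:
move_arm(
  moves=[0,0,0.08,0,0,0,1,0,0,0.06,0,0,0,1,0,0,0,0,0,0,1],
)

```text
clock: 15.45
tcp_pos: [0.5531, 0.0274, 0.0786]
tcp_rot: [[-0.968, 0.249, 0.001], [0.249, 0.968, 0.0], [-0.001, 0.0, -1.0]]
force: [-0.1, 0.9, -1.4]
grip_width: 0.525
```

Request:
move_arm(
  moves=[0,0,0.08,0,0,0,1,0,0,0.08,0,0,0,1,0,0,0,0,0,0,1],
)

```text
clock: 15.7
tcp_pos: [0.5527, 0.0274, 0.0732]
tcp_rot: [[-0.968, 0.249, -0.0], [0.249, 0.968, 0.0], [0.0, -0.0, -1.0]]
force: [-0.4, -1.2, -1.2]
grip_width: 0.52
```

Request:
move_arm(
  moves=[0,0,0.06,0,0,0,1,0,0,0,0,0,0,1],
)

```text
clock: 15.87
tcp_pos: [0.553, 0.0274, 0.0721]
tcp_rot: [[-0.968, 0.249, 0.0], [0.249, 0.968, 0.0], [-0.0, 0.0, -1.0]]
force: [-2.8, 0.2, 3.6]
grip_width: 0.521
```

Contact. Release and retreat.

Request:
move_arm(
  moves=[0,0,0,0,0,0,-1,0,0,0,0,0,0,-1,0,0,0,0,0,0,-1,0,0,0,0,0,0,-1,0,0,-0.3,0,0,0,-1,0,0,-0.8,0,0,0,-1,0,0,-0.9,0,0,0,-1,0,0,-0.9,0,0,0,-1,0,0,-0.9,0,0,0,-1,0,0,0,0,0,0,-1],
)

```text
clock: 16.7
tcp_pos: [0.5555, 0.0274, 0.192]
tcp_rot: [[-0.968, 0.25, 0.008], [0.25, 0.968, 0.002], [-0.008, 0.004, -1.0]]
force: [0.4, 0.1, 0.4]
grip_width: 0.998
```

```bash
python3 - <<'E'
from h import *
s,m,im=look("w8","narrow_centre")
for c in ["scene","side"]: cv2.imwrite(f"pics/{c}8.png",eyes.read_camera(c))
a=cv2.imread("pics/scene8.png");b=cv2.imread("pics/side8.png")
cv2.imwrite("pics/p8.png",np.hstack([cv2.resize(a[160:260,250:350],(400,400),interpolation=2),cv2.resize(b[160:260,230:330],(400,400),interpolation=2)]))
E
```

```text
16.7 tcp [0.5555 0.0274 0.192 ] R [[-0.968, 0.25, 0.008], [0.25, 0.968, 0.002], [-0.008, 0.004, -1.0]] w 0.998 F [0.4 0.1 0.4]
narrow_centre 0.68 [247.8, 167.0, 60.5, 61.9] [0.5669 0.0259 0.012 ]
narrow_centre 0.59 [0.0, 229.3, 26.1, 49.1] [ 0.5557 -0.2634  0.012 ]
```

View pics/p8.png

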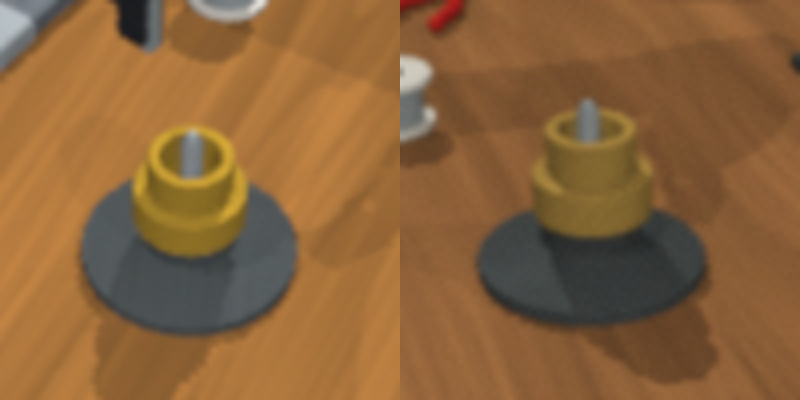

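Both views show the narrow collar flat and centred on the wide one, with the rod tip inside the bore and the gripper clear above. Handing in.

```bash
python3 -c "
from cell import robot
print(robot.hand_in())"
```

```text
the job is handed in; nothing more can be done
None
```

The lamp column is built: the wider brass collar went down the rod onto the shoulder first, then the narrower brass one on top of it. I handed the job in at about 17 s of the 58 s; it reports no verdict.

- **Placing:** I lowered each collar in small steps and let go only once the wrist felt contact, about 10 N for the wide one and 4 N for the narrow one. The tool heights at contact matched what I expected, 42 mm and 72 mm.
- **Last checks:** Both fixed camera views show the two collars flat and centred around the rod. The gripper was open, about 9 cm above the rod tip, with no force on it.
- **Disagreements:** The outline fits from the single fixed cameras were off by up to about 15 mm while the gripper hid part of a collar. For the seated wide collar, with nothing in the way, the two cameras still differed by about 13 mm from each other. I relied on the triangulated rod tip, the wrist-camera fit and the pictures instead, and did not re-measure either collar after release beyond looking at the pictures.

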